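Step the filter turret to three dots and open the shutter

ROBOT

A 6-joint arm with a two-finger parallel gripper is mounted at the origin on a cart in front of the work surface, level with it; the furniture and walls round the work are solid. World frame = base frame: x ahead of the robot, y to its left, z up, the work surface at z = 0. Lengths are in m, angles in rad, forces in N, time in s.
With the tool pointing down it reaches from about 0.325 to 0.9 m from the base axis. Payload 6.1 kg.
Tool frame: the origin (TCP) lies at the very end of the fingers, on their centre line; the grasp point (between the pads) lies 19 mm behind it (env.hold_point_z is the distance from the TCP to the grasp point, in m); y points along the fingers, z is the direction in which the jaws open and shut, and the axes are right-handed (so a half turn about y gives the same grasp; the last joint's range is limited). The gripper opens to 85 mm and grips with 20 to 120 N. Pads are 22 mm wide; open, the fingers measure 114 mm over their backs; the gripper's body (76 mm by 85 mm) begins 54 mm behind the grasp point. The pads swing forward as they close: fully open they stand 13 mm farther back than shut.
Start: joints at [-1.338, 0.22, 1.526, -0, 1.395, -0.126], TCP at [0.219, -0.585, 0.231] pointing down, gripper open.
Joint ranges: [-2.98, 2.98], [-0.91, 2.08], [0.09, 2.57], [-1.24, 4.39], [0.2, 2.65], [-2.68, 2.68]. Speed limits (rad/s): [2.57, 2.57, 3.01, 3.14, 3.14, 3.14].

INTERFACE

Orientations are given as a unit quaternion [x, y, z, w].
In Python, from plant import sense, get_image, camera_params, job, silhouettes, env gives the robot as it stands. The module is installed in compiled form; this text tells all that it offers.
- The arm moves only by the shell command python3 -m jog 'ROWS' [FORCE]. ROWS is text: rows parted by semicolons, each of 7 numbers parted by spaces: the shift along the tool's x, y, z in mm, then the turn, a rotation vector about the tool's x, y, z in degrees, then the opening, from -1 (shut) to 1 (fully open). A call has 1 to 5 rows; each row is the pose to reach, as a shift and turn from the pose commanded when the call began, along the tool's axes at that moment; what a row does not reach only later rows make up. A row lasts 1/8 s, in which the tool goes at most 62.5 mm and 10.7 degrees, less where a joint would pass 70% of its speed; a pose out of reach is approached as far as the arm can. A call with a gripper value outside its range is refused whole. The fingers move at their own pace and stop on an object; FORCE is the grip in N (left out, the last holds). Time passes only in rows, so rows that repeat a pose let the fingers close. It gives the time, the measured TCP pose, the force and the opening at its end, in the units of the state.
- sense(): the state, without advancing time (a new reading comes with each control period).
- get_image(name): name is "scene" or "side" or "wrist"; returns (picture, depth): 400x640x3 uint8, red, green, blue; 400x640 float32, m along the optical axis (not along the pixel's ray), 0 where there is no reading.
- camera_params(name): a dict with "fx", "fy", "cx", "cy" (pixels), "T" (4x4, takes a point from camera to world coordinates). Camera axes: x right, y down, z forward; pixel columns grow to the right and rows downward; lengths in m; the calibration is good to about 2 mm. A picture is of the moment at which its call begins: read the wrist's pose just before it. camera_params takes no time and is no camera call; for the wrist camera it gives the pose at the moment of the call.
- job.finish_job(): hands the job in, once; it reports no verdict.
Trained networks look in the newest picture that a camera, given by its name, has taken for a name from the list of things; names that differ only in an ending like _2 or _b are one class to them, and where a whole thing is asked for, a point or a joint stands for the part that bears it (a point fixed in the world has none). Each returns a list of dicts, best first, with "p" (0 to 1); they miss things now and then, are a little off and sometimes report something else, mostly with a low value. They report only what shows in the picture. A call takes as long as a camera call. They do not tell look-alikes from the thing itself.
- silhouettes(camera, thing): "pixels" (400x640 bool, what is visible of it) and "centre" ([column, row] in pixels, amid what is visible of it).
The state is a dict: "time": time; "joint_pos": joint angles; "joint_velocities": joint speeds; "joint_torque": joint torques, N m; "eef_pos": TCP position; "eef_rot": TCP orientation; "wrist_force": force on the tool from outside, world axes, zero at the start; "ft_torque": the same for the moment, N m; "opening": finger opening in m.
Only numpy, scipy, OpenCV 4.12 (cv2) and the standard library are available. Lean on these libraries where they do the work, as an engineer would, in place of code of your own. Each camera call takes 0.05 s, during which the arm holds its last target. There are 200 camera calls.

TASK

Choose the filter: push the upright tab of the filter wheel round with a fingertip, gently, until the wheel has clicked in with its pointer at the mark that has three dots. Only then push the small upright fin of the beam shutter, on the bridge over the wheel, sideways (to the left, as seen looking across the wheel towards the bridge) to open the shutter fully. Grasp nothing, and leave the loose things standing beside the turret where they are.

Things in the scene. Friction and masses are not known exactly. Their poses are not given: they have to be found in the camera images.
- turret: Filter turret, fixed. Origin: underside centre, on the wheel's vertical axis; x points to the tower behind the wheel, y left of that. Black round base 230 across, 8 high; drum 72 across to z=30. Tower x 53..79, to z=50. Bridge plate over the wheel's rear: x 9..79, y -32..60, z 50..60, rails along y on it up to z=66. Highest point: shutter fin, z=88. All mm.
- wheel (a joint): Angle of the 84 mm steel filter wheel (z 30 to 42, hub to 46 mm), rad, counter-clockwise from above; 0: tab along turret -x. Click stops at -1.257, -0.628, 0 (parked, plain line; start within 0.2), 0.628, 1.257; end stops at +-1.42. A push of 2 to 4 N on the tab leaves a stop; released within about 0.25 rad of a stop it settles there by itself.
- tab_fin (a point): Point on the wheel's upright aluminium tab fin, 8 mm below its top, 62 mm from the axis (turret (-62, 0, 58) mm at wheel 0). Fin: 16 mm long radially, 8 mm thick along the turning, top at z=66 mm, on a radial arm 12 mm wide, z 31 to 41, starting at the wheel's rim. On the turret's front half only the fin rises above z=46 mm.
- tab_pointer (a point): Outer end of the thin pointer nose on the tab, 81 mm from the wheel's axis at z = 34.5 mm, in line with the fin. When it points exactly at a mark plate it lies 11 mm (horizontally) from the plate's centre.
- mark_1: Thin white round plate, 42 mm across, 3 mm thick, with one raised black dot about 10 mm across. Fixed on the turret's base plate; origin at the centre of its underside, 92 mm from the wheel's axis. The four plates stand at wheel angles -1.257, -0.628, 0.628 and 1.257 rad, their order differs.
- mark_2: Thin white round plate, 42 mm across, 3 mm thick, with two raised black dots about 10 mm across. Fixed on the turret's base plate; origin at the centre of its underside, 92 mm from the wheel's axis. The four plates stand at wheel angles -1.257, -0.628, 0.628 and 1.257 rad, their order differs.
- mark_3: Thin white round plate, 42 mm across, 3 mm thick, with three raised black dots in a triangle about 10 mm across. Fixed on the turret's base plate; origin at the centre of its underside, 92 mm from the wheel's axis. The four plates stand at wheel angles -1.257, -0.628, 0.628 and 1.257 rad, their order differs. This is the one wanted.
- mark_4: Thin white round plate, 42 mm across, 3 mm thick, with four raised black dots in a square about 10 mm across. Fixed on the turret's base plate; origin at the centre of its underside, 92 mm from the wheel's axis. The four plates stand at wheel angles -1.257, -0.628, 0.628 and 1.257 rad, their order differs.
- shutter (a joint): Travel of the beam shutter, m: about 0 = shut (start), 0.022 = fully open against its end stop. The blade slides along the turret's +y to open, on the bridge plate; it takes about 2 N and stays where it is left.
- shutter_fin (a point): Point on the black upright shutter fin, 8 mm below its top, moving with the shutter (at the turret's (50, -4, 80) mm when shut). The fin is 22 mm along the turret's x, 7 mm thick along its y, and stands from z = 62 to 88 mm; the blade and rails beside it are no higher than z = 66 mm.
- brass_weight: Loose brass weight, 29 mm across, 47 mm high, standing on the worktop beside the turret, on its -y side; origin at the centre of its underside. Leave alone.
- lens_ring_a: Loose black lens ring, 32 mm across, 10 mm high, on the worktop on the turret's -y side; origin at the centre of its underside. Leave alone.
- post_75: Loose steel optics post, 13 mm across, 82 mm high, standing upright on the worktop on the turret's +y side; origin at the centre of its underside. Leave alone.
- filter_box_2: Loose flat filter box, 34 x 34 x 14 mm, on the worktop on the turret's +y side; origin at the centre of its underside. Leave alone.
Things that resemble listed ones, but are neither listed nor needed, are in the scene too. Of the things like the turret, leave any that is purple; of the rest the larger one is meant.

How it is judged:
On the way, in this order (a step that is already met when the one before it is completed fails the run):
1. the pointer rests at the three-dot mark, the shutter still shut (horizontal distance between tab_pointer and mark_3 below 0.0145 m and velocity of joint wheel between -0.15 and 0.15 rad/s and value of joint shutter below 0.005 m), for 0.3 s.
2. the shutter is pushed fully open (horizontal distance between tab_pointer and mark_3 below 0.0145 m and velocity of joint wheel between -0.15 and 0.15 rad/s and value of joint shutter above 0.0185 m), for 0.2 s.
At the end, for the whole second after the job is handed in: The wheel is at rest with the pointer's end within 14.5 mm of the centre of the three-dot plate (11 mm when exactly aligned, so about 6 degrees either way), the shutter is open by at least 18.5 of its 22 mm, and the four loose things are within 15 mm of where they stood (all of step 2 and distance of each of brass_weight, lens_ring_a, post_75, filter_box_2 from where it was at the start of the episode below 0.015 m); the robot touches nothing.
It fails at once if the shutter is opened (more than 6 mm) while the pointer is not at the three-dot mark (value of joint shutter above 0.006 m and not (horizontal distance between tab_pointer and mark_3 below 0.02 m)).
It fails at once if the turret is pushed or squeezed with more than 40 N (contact force between the fingers and turret above 40 N).
It fails at once if a loose thing beside the turret is moved more than 20 mm, lifted or knocked over (distance of any of brass_weight, lens_ring_a, post_75, filter_box_2 from where it was at the start of the episode above 0.02 m or angle between any of post_75, brass_weight's own z axis and vertical above 0.5 rad).
It also fails if it takes over 56 s, if anything falls off the work surface, if the arm or the gripper's body presses on something with over 40 N, if the wrist force passes 120 N, or if a joint passes its speed limit or range.

## Working session

There is one attempt and no reset: what is moved stays moved. The work goes in short steps, Python scripts to look and compute and a shell command to move; the robot and the scene stay as the last step left them, time stands still between calls to the robot, and variables do not carry over. Pictures are saved under pics/ and viewed, about 8 in all and at most 12, crops included, and the job is handed in when it is done.

```bash
mkdir -p pics
cat > h.py <<'E'
import numpy as np, cv2
from plant import sense, get_image, camera_params, job, silhouettes, env
from scipy.spatial.transform import Rotation as R
def cloud(d,P):
    v,u=np.mgrid[0:400,0:640]
    c=np.stack([(u-P['cx'])/P['fx']*d,(v-P['cy'])/P['fy']*d,d],-1)
    return c@P['T'][:3,:3].T+P['T'][:3,3]
def proj(p,P):
    c=(np.asarray(p)-P['T'][:3,3])@P['T'][:3,:3]
    return c[...,0]/c[...,2]*P['fx']+P['cx'],c[...,1]/c[...,2]*P['fy']+P['cy']
E
python3 - <<'E'
from h import *
s=sense(); print(s['eef_pos'],s['eef_rot'],s['opening'],s['time']); print(R.from_quat(s['eef_rot']).as_matrix().round(3))
for n in ('scene','side'):
    im,d=get_image(n);P=camera_params(n);C=cloud(d,P)
    np.savez(n+'0.npz',im=im,d=d,**P)
    cv2.imwrite(f'pics/{n}0.png',im[...,::-1])
    for t in ['turret','tab_fin','mark_3','shutter_fin','brass_weight','lens_ring_a','post_75','filter_box_2']:
        for r in silhouettes(n,t)[:3]:
            m=r['pixels']&(d>0); q=C[m]
            if len(q): print(n,t,round(r['p'],2),np.round(r['centre']),m.sum(),np.median(q,0).round(3),q.min(0).round(3),q.max(0).round(3))
E
```

```text
[ 0.21932129 -0.58460864  0.2301966 ] [-0.12620614  0.69644884 -0.69506943  0.1261329 ] 0.08538326701768655 0.0
[[-0.936 -0.     0.351]
 [-0.351  0.002 -0.936]
 [-0.    -1.    -0.002]]
scene turret 0.86 [431. 214.] 928 [ 0.557 -0.338  0.009] [ 0.169 -0.388 -0.001] [ 0.637 -0.103  0.743]
scene turret 0.72 [308. 215.] 1393 [0.558 0.049 0.016] [ 0.217 -0.036 -0.003] [0.666 0.109 0.636]
scene turret 0.62 [228. 209.] 2160 [0.609 0.29  0.009] [ 0.529  0.208 -0.001] [0.707 0.38  0.071]
scene tab_fin 0.75 [230. 208.] 291 [0.607 0.284 0.033] [0.574 0.26  0.003] [0.658 0.327 0.058]
scene tab_fin 0.59 [317. 223.] 35 [0.535 0.024 0.042] [0.522 0.014 0.037] [0.546 0.033 0.047]
scene tab_fin 0.45 [431. 217.] 142 [ 0.543 -0.319  0.032] [ 0.503 -0.334  0.012] [ 0.568 -0.301  0.049]
scene mark_3 0.22 [314. 219.] 59 [0.536 0.024 0.042] [0.515 0.011 0.037] [0.55  0.035 0.047]
scene shutter_fin 0.63 [215. 194.] 119 [0.64 0.32 0.05] [0.616 0.301 0.044] [0.661 0.342 0.071]
scene shutter_fin 0.54 [314. 206.] 222 [0.579 0.025 0.065] [0.551 0.001 0.058] [0.606 0.051 0.093]
scene shutter_fin 0.4 [422. 205.] 7
[... 858 characters left out ...]
4]
side mark_3 0.7 [280. 219.] 159 [0.481 0.059 0.01 ] [ 0.461  0.04  -0.001] [0.501 0.091 0.014]
side mark_3 0.62 [275. 234.] 156 [0.454 0.011 0.01 ] [ 0.435 -0.01   0.006] [0.474 0.032 0.014]
side shutter_fin 0.51 [325. 213.] 304 [0.579 0.017 0.063] [ 0.546 -0.004  0.058] [0.609 0.063 0.089]
side shutter_fin 0.32 [309. 234.] 697 [ 0.532 -0.025  0.041] [ 0.48  -0.048  0.006] [0.581 0.06  0.067]
side lens_ring_a 0.61 [356. 279.] 138 [ 0.642 -0.132  0.007] [ 0.627 -0.147  0.   ] [ 0.657 -0.116  0.012]
side post_75 0.6 [291. 184.] 116 [0.502 0.165 0.04 ] [0.495 0.16  0.001] [0.508 0.249 0.083]
side filter_box_2 0.58 [262. 207.] 160 [0.429 0.123 0.012] [ 0.407  0.104 -0.003] [0.45  0.147 0.015]
```

Run:
```python
from h import *
a=np.load('side0.npz')['im'];b=np.load('scene0.npz')['im']
A=cv2.resize(a[150:310,200:420],None,fx=3.6,fy=3.6,interpolation=cv2.INTER_CUBIC)
cv2.imwrite('pics/side_c.png',A[...,::-1])
cv2.imwrite('pics/scene_c.png',cv2.resize(b[150:300,180:480],None,fx=2.6,fy=2.6,interpolation=cv2.INTER_CUBIC)[...,::-1])
```

```text
(no output)
```

View pics/side_c.png

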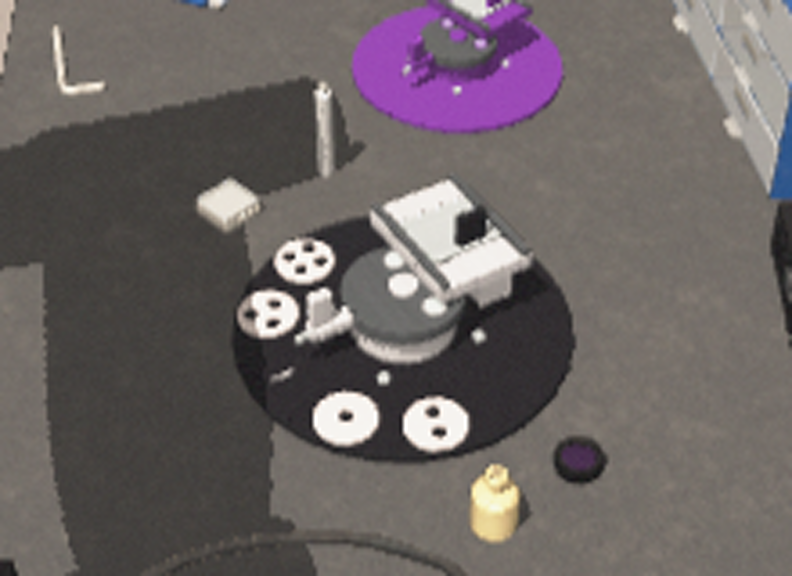

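View pics/scene_c.png

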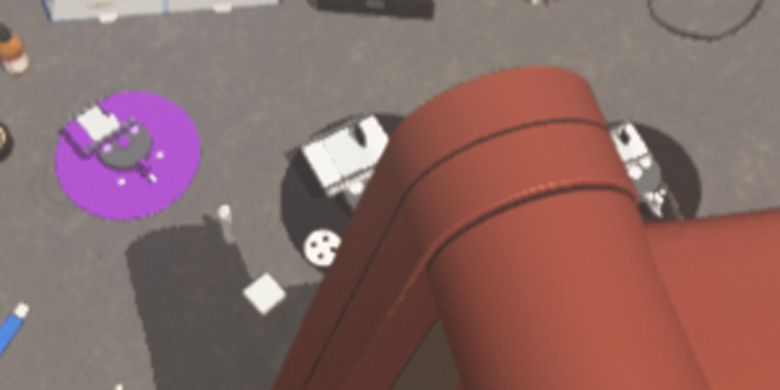

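```bash
cat >> h.py <<'E'
def fit(C,im,guess=(0.545,-0.005),psi=0.45):
    from scipy.optimize import least_squares
    z=C[...,2]; r=np.hypot(C[...,0]-guess[0],C[...,1]-guess[1])
    m=((r<.118)&(r>.066)&(z>.004)&(z<.016)&(im.min(-1)>110)).astype(np.uint8)
    n,l,st,cen=cv2.connectedComponentsWithStats(m)
    th=np.array([-1.257,-.628,.628,1.257]); P=[]
    for i in range(1,n):
        if st[i,4]>60:
            q=C[l==i]; e=(q.min(0)+q.max(0))/2; P.append([*e[:2],q[:,0].ptp() if hasattr(q,'ptp') else np.ptp(q[:,0]),np.ptp(q[:,1])])
    P=np.array(P); print('marks',P.round(4).tolist())
    def model(v): a=v[2]+np.pi+th; return np.stack([v[0]+.092*np.cos(a),v[1]+.092*np.sin(a)],1)
    def f(v):
        M=model(v); return np.linalg.norm(P[:,None,:2]-M[None],axis=2).min(1)
    s=least_squares(f,[*guess,psi],loss='soft_l1',f_scale=.003); print('turret',s.x.round(4),'res mm',(f(s.x)*1e3).round(1)); return s.x
def tow(v,p):
    p=np.asarray(p,float); c,s=np.cos(v[2]),np.sin(v[2]); o=p.copy(); o[...,0]=v[0]+c*p[...,0]-s*p[...,1]; o[...,1]=v[1]+s*p[...,0]+c*p[...,1]; return o
def tot(v,p):
    p=np.asarray(p,float); c,s=np.cos(v[2]),np.sin(v[2]); d=p-np.array([v[0],v[1],0]); o=d.copy(); o[...,0]=c*d[...,0]+s*d[...,1]; o[...,1]=-s*d[...,0]+c*d[...,1]; return o
def analyse(C,im,v):
    Q=tot(v,C); z=Q[...,2]; rho=np.hypot(Q[...,0],Q[...,1]); a=np.arctan2(-Q[...,1],-Q[...,0])
    m=(z>.049)&(z<.069)&(rho>.048)&(rho<.075)&(abs(a)<1.5)
    q=Q[m]; print('fin n',m.sum(),'wheel(fin) range',np.percentile(a[m],[5,50,95]).round(3) if m.any() else '', 'ztop',z[m].max() if m.any() else '')
    m=(z>.027)&(z<.046)&(rho>.05)&(rho<.083)&(abs(a)<1.5)
    print('arm n',m.sum(),np.percentile(a[m],[5,25,50,75,95]).round(3) if m.any() else '')
    m=(z>.070)&(z<.092)&(Q[...,0]>.03)&(Q[...,0]<.07)&(abs(Q[...,1])<.04)
    q=Q[m]; print('shfin n',m.sum(),q.min(0).round(4),q.max(0).round(4),np.median(q,0).round(4)) if m.any() else print('no shfin')
E
python3 - <<'E'
from h import *
D=np.load('side0.npz');P={k:D[k] for k in ('fx','fy','cx','cy','T')}
C=cloud(D['d'],P);v=fit(C,D['im']);analyse(C,D['im'],v)
Q=tot(v,C);m=(D['d']>0)
# disc check: dark rim; bridge check
b=m&(Q[...,2]>.055)&(Q[...,2]<.07)&(np.hypot(Q[...,0],Q[...,1])<.12)&(Q[...,0]>0);print('bridge',Q[b].min(0).round(4),Q[b].max(0).round(4))
for n,p in dict(tab0=(-.062,0,.058),tgt=(-.062*np.cos(-.628),-.062*np.sin(-.628),.058),shut=(.05,-.004,.08)).items(): print(n,tow(v,p).round(4))
for n,w in dict(brass=(470,210),).items(): pass
W=C
for lo,hi,t in ((.03,.095,'tall'),):
    mm=(m&(W[...,2]>.02)&(W[...,2]<.12)&(W[...,0]>.3)&(W[...,0]<.8)&(abs(W[...,1])<.2)).astype(np.uint8)
    k,l,st,c=cv2.connectedComponentsWithStats(mm)
    for i in range(1,k):
        if st[i,4]>30: q=W[l==i]; print(st[i,4],q.min(0).round(3),q.max(0).round(3))
E
```

```text
marks [[0.4809, 0.0623, 0.0405, 0.0471], [0.4545, 0.0133, 0.039, 0.047], [0.5006, -0.085, 0.0396, 0.0451], [0.5565, -0.097, 0.0399, 0.0445]]
turret [ 0.5446 -0.0047  0.4403] res mm [0.8 0.9 0.4 1.1]
fin n 50 wheel(fin) range [-0.035  0.046  0.084] ztop 0.0672046118609545
arm n 59 [-0.026  0.024  0.072  0.096  0.117]
shfin n 61 [ 0.0372 -0.0084  0.0703] [0.0595 0.0012 0.0886] [ 0.0473 -0.0053  0.0807]
bridge [ 0.007  -0.0343  0.055 ] [0.079  0.0613 0.0696]
tab0 [ 0.4885 -0.0311  0.058 ]
tgt [0.4837 0.0069 0.058 ]
shut [0.5915 0.013  0.08  ]
89 [0.495 0.16  0.021] [0.508 0.175 0.083]
1686 [ 0.473 -0.048  0.021] [0.629 0.079 0.089]
38 [ 0.797 -0.091  0.02 ] [ 0.8   -0.067  0.045]
156 [ 0.57  -0.183  0.02 ] [ 0.597 -0.159  0.048]
```

```bash
python3 -m jog '-60 5 -50 0 0 0 -1; -120 10 -100 0 0 0 -1; -165 15 -145 0 0 0 -1; -210 20 -185 0 0 0 -1; -250 30 -215 0 0 0 -1'; python3 -m jog '-45 0 -40 0 0 0 -1; -90 0 -75 0 0 0 -1; -135 0 -115 0 0 0 -1; -170 0 -145 0 0 0 -1; -200 0 -174 0 0 0 -1'
python3 - <<'E'
from h import *
s=sense();print(s['time'],s['eef_pos'].round(4),s['opening'],s['wrist_force'].round(1));print(R.from_quat(s['eef_rot']).as_matrix().round(3))
im,d=get_image('wrist');P=camera_params('wrist');C=cloud(d,P)
cv2.imwrite('pics/w1.png',im[...,::-1])
try:
    v=fit(C,im,(.5446,-.0047),.44);analyse(C,im,v)
except Exception as e: print(e)
analyse(C,im,np.array([.5446,-.0047,.4403]))
E
```

```text
time: 1.52
eef_pos: [0.3693, -0.3107, 0.2047]
eef_rot: [0.126, -0.695, 0.696, -0.126]
wrist_force: [0.6, -0.0, -0.0]
opening: -0.0004
time: 2.15
eef_pos: [0.4955, -0.0773, 0.2045]
eef_rot: [0.126, -0.696, 0.696, -0.127]
wrist_force: [-0.2, -0.9, -0.4]
opening: 0.0004
2.15 [ 0.4955 -0.0773  0.2045] 0.00042980495275555077 [-0.2 -0.9 -0.4]
[[-0.936  0.001  0.352]
 [-0.352 -0.    -0.936]
 [-0.001 -1.     0.001]]
marks [[0.5083, -0.0287, 0.1555, 0.1726], [0.4807, 0.0671, 0.0445, 0.0442]]
turret [0.5652 0.0421 0.3134] res mm [4.5 4.6]
fin n 477 wheel(fin) range [1.163 1.329 1.481] ztop 0.06803096673108566
arm n 2856 [0.159 0.46  0.751 1.035 1.288]
no shfin
fin n 215 wheel(fin) range [-0.12  -0.044  0.   ] ztop 0.0685190553609008
arm n 138 [-0.157 -0.057 -0.005  0.016  0.034]
shfin n 433 [ 0.0407 -0.0021  0.0703] [0.0623 0.0054 0.0904] [0.0509 0.0003 0.0875]
```

View pics/w1.png

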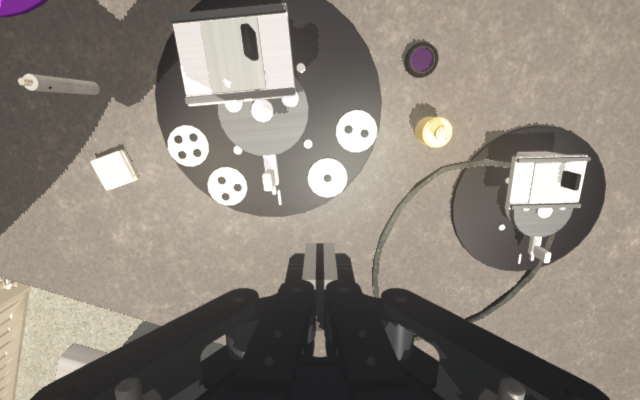

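```bash
sed -i 's/im.min(-1)>110/im.min(-1)>thr/; s/psi=0.45):/psi=0.45,thr=110):/' h.py
python3 - <<'E'
from h import *
im,d=get_image('wrist');P=camera_params('wrist');C=cloud(d,P)
v=fit(C,im,(.5446,-.0047),.44,175);analyse(C,im,v)
s=sense();print(s['eef_pos'].round(4))
# finger extents in wrist depth
M=R.from_quat(s['eef_rot']).as_matrix();T=(C-s['eef_pos'])@M
m=(d>0)&(abs(T[...,0])<.04)&(abs(T[...,2])<.06)&(T[...,1]>-.04)&(T[...,1]<.02)
q=T[m];print(m.sum(),q.min(0).round(4),q.max(0).round(4))
m&=T[...,1]>-.012; print(m.sum(),T[m].min(0).round(4),T[m].max(0).round(4)) if m.any() else 0
E
```

```text
marks [[0.5541, -0.0986, 0.0426, 0.0426], [0.4781, 0.0603, 0.0431, 0.043], [0.4977, -0.0883, 0.043, 0.0433], [0.4508, 0.0101, 0.0426, 0.0425]]
turret [ 0.5416 -0.007   0.4455] res mm [0.6 0.6 0.5 0.5]
fin n 212 wheel(fin) range [-0.053  0.017  0.066] ztop 0.06816596645516793
arm n 156 [-0.086 -0.002  0.058  0.081  0.104]
shfin n 418 [ 0.0392 -0.0064  0.0705] [0.061  0.0011 0.0892] [ 0.0496 -0.0039  0.0867]
[ 0.4958 -0.0758  0.2044]
2510 [-0.0128 -0.04   -0.0131] [ 0.0114 -0.0027  0.0167]
349 [-0.012  -0.012  -0.0126] [-0.0064 -0.0027  0.0138]
```

```bash
python3 -m jog '-6 50 -5 0 -4 0 -1; -11 100 -9 0 -7 0 -1; -11 130 -9 0 -7 0 -1; -11 145 -9 0 -7 0 -1; -11 152 -9 0 -7 0 -1'
python3 - <<'E'
from h import *
v=np.array([.5425,-.006,.444]); s=sense();M=R.from_quat(s['eef_rot']).as_matrix()
print(s['eef_pos'].round(4),tot(v,s['eef_pos']).round(4),s['wrist_force'].round(1),'head',np.degrees(np.arctan2(-M[1,0],-M[0,0])-v[2]).round(1))
for w in (.03,-.1,-.25,-.4,-.5,-.55,-.6,-.63):
    r=np.array([-np.cos(w),-np.sin(w)]);t=np.array([np.sin(w),-np.cos(w)])
    p=tow(v,np.array([*(.062*r+.018*t),.052])); print(w,((p-s['eef_pos'])@M*1e3).round(1),'turn',round(np.degrees(-(w)+np.arctan2(-M[1,0],-M[0,0])-v[2]),1))
E
```

```text
time: 2.88
eef_pos: [0.5018, -0.0673, 0.052]
eef_rot: [0.168, -0.687, 0.687, -0.168]
wrist_force: [-1.3, 0.2, -0.2]
opening: 0.0003
[ 0.5018 -0.0673  0.052 ] [-0.0631 -0.0379  0.052 ] [-1.3  0.2 -0.2] head 2.1
0.03 [ -2.3   0.  -18. ] turn 0.4
-0.1 [ -0.5   0.  -26.2] turn 7.8
-0.25 [  0.2   0.  -35.8] turn 16.4
-0.4 [ -0.6   0.  -45.4] turn 25.0
-0.5 [ -1.9   0.  -51.8] turn 30.7
-0.55 [ -2.8   0.  -54.9] turn 33.6
-0.6 [ -3.8   0.  -57.9] turn 36.5
-0.63 [ -4.5   0.  -59.7] turn 38.2
```

```bash
python3 -m jog '-2 0 -8 0 0 0 -1; -2 0 -14 0 0 0 -1; -2 0 -17 0 0 0 -1; -2 0 -19 0 2 0 -1; -2 0 -22 0 5 0 -1'
python3 - <<'E'
from h import *
v=np.array([.5425,-.006,.444]); s=sense()
print(tot(v,s['eef_pos']).round(4))
im,d=get_image('wrist');C=cloud(d,camera_params('wrist'));cv2.imwrite('pics/w2.png',im[...,::-1]);analyse(C,im,v)
im,d=get_image('side');C=cloud(d,camera_params('side'));analyse(C,im,np.array([.5446,-.0047,.4403]))
E
```

```text
time: 3.5
eef_pos: [0.4938, -0.0462, 0.0529]
eef_rot: [0.138, -0.693, 0.694, -0.138]
wrist_force: [-0.5, -0.6, 0.1]
opening: 0.0001
[-0.0613 -0.0154  0.0529]
fin n 1289 wheel(fin) range [-0.086  0.031  0.446] ztop 0.06899029538091758
arm n 327 [-0.133 -0.073  0.012  0.051  0.069]
shfin n 497 [ 0.0398 -0.005   0.07  ] [0.046  0.002  0.0894] [ 0.0407 -0.0023  0.0816]
fin n 39 wheel(fin) range [-0.022  0.323  0.48 ] ztop 0.06874363619818236
arm n 27 [-0.041 -0.015  0.019  0.052  0.08 ]
shfin n 60 [ 0.038  -0.0077  0.0703] [0.0592 0.0016 0.0892] [ 0.047  -0.005   0.0818]
```

View pics/w2.png

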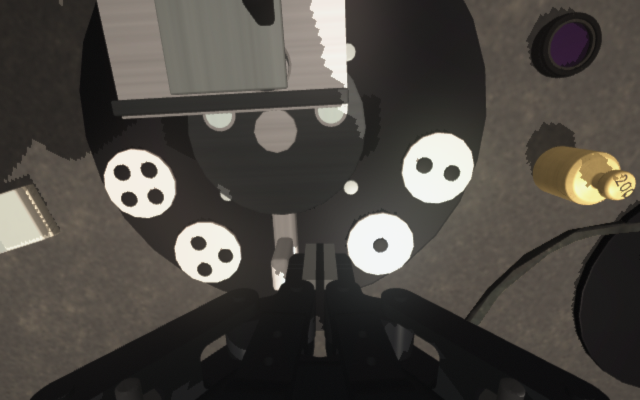

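```bash
cat > plan.py <<'E'
from h import *
v=np.array([.5425,-.006,.444]); s=sense();M=R.from_quat(s['eef_rot']).as_matrix()
print(s['time'],s['eef_pos'].round(4),tot(v,s['eef_pos']).round(4),s['wrist_force'].round(1))
for w in (-.1,-.2,-.3,-.4,-.5,-.55,-.6,-.63):
    r=np.array([-np.cos(w),-np.sin(w)]);t=np.array([np.sin(w),-np.cos(w)])
    p=tow(v,np.array([*(.062*r+.018*t),.052])); print(w,((p-s['eef_pos'])@M*1e3).round(1),'turn',round(np.degrees(-(w)+np.arctan2(-M[1,0],-M[0,0])-v[2]),1))
E
python3 plan.py
```

```text
3.6 [ 0.4936 -0.0461  0.0528] [-0.0613 -0.0152  0.0528] [-0.7 -0.3 -1.1]
-0.1 [ 2.3  0.8 -3.4] turn 2.9
-0.2 [ 3.5  0.8 -9.7] turn 8.6
-0.3 [  4.    0.7 -16.2] turn 14.3
-0.4 [  3.9   0.7 -22.6] turn 20.0
-0.5 [  3.2   0.7 -29. ] turn 25.8
-0.55 [  2.5   0.7 -32.2] turn 28.6
-0.6 [  1.8   0.7 -35.3] turn 31.5
-0.63 [  1.2   0.7 -37.2] turn 33.2
```

```bash
python3 -m jog '2 0 -3 0 3 0 -1; 2.5 0 -6 0 6 0 -1; 3 0 -9 0 8 0 -1; 3 0 -12 0 11 0 -1; 4 0 -15 0 13 0 -1';python3 -m jog '0 0 -1 0 1 0 -1'; python3 plan.py
python3 - <<'E'
from h import *
im,d=get_image('wrist');C=cloud(d,camera_params('wrist'));cv2.imwrite('pics/w3.png',im[...,::-1]);analyse(C,im,v:=np.array([.5425,-.006,.444]))
E
```

```text
time: 4.22
eef_pos: [0.4848, -0.0344, 0.0529]
eef_rot: [0.058, -0.704, 0.705, -0.06]
wrist_force: [1.3, -1.5, 0.0]
opening: 0.0001
time: 4.35
eef_pos: [0.4843, -0.0333, 0.0527]
eef_rot: [0.053, -0.705, 0.705, -0.053]
wrist_force: [-0.3, -1.6, 0.3]
opening: -0.0
4.35 [ 0.4843 -0.0333  0.0527] [-0.0643  0.0004  0.0527] [-0.3 -1.6  0.3]
-0.1 [-4.3  0.8 11.4] turn -11.1
-0.2 [-1.6  0.7  5.5] turn -5.4
-0.3 [ 0.5  0.7 -0.6] turn 0.3
-0.4 [ 1.9  0.7 -6.9] turn 6.1
-0.5 [  2.7   0.7 -13.3] turn 11.8
-0.55 [  2.9   0.7 -16.5] turn 14.7
-0.6 [  2.9   0.7 -19.8] turn 17.5
-0.63 [  2.8   0.7 -21.7] turn 19.2
fin n 1315 wheel(fin) range [-0.331 -0.215  0.189] ztop 0.06899184849961496
arm n 344 [-0.377 -0.316 -0.228 -0.195 -0.175]
shfin n 579 [ 0.0397 -0.0052  0.07  ] [0.046  0.0023 0.0891] [ 0.0407 -0.002   0.0815]
```

View pics/w3.png

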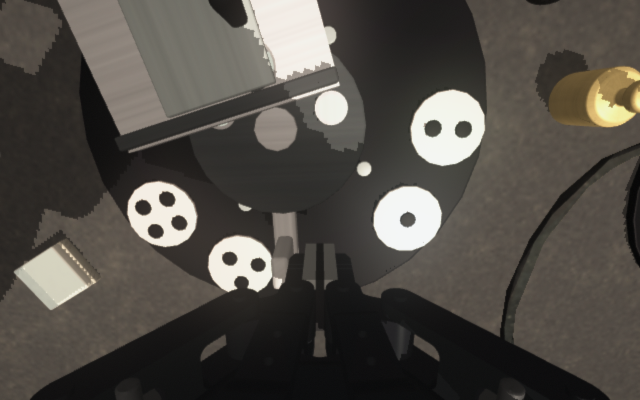

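```bash
python3 -m jog '1 0 -3.5 0 3 0 -1; 2 0 -7 0 6 0 -1; 2.5 0 -10 0 9 0 -1; 2.5 0 -13 0 11 0 -1; 2.8 0 -16 0 14 0 -1'; python3 -m jog '0 0 -1 0 1 0 -1'; python3 plan.py
python3 - <<'E'
from h import *
im,d=get_image('wrist');C=cloud(d,camera_params('wrist'));cv2.imwrite('pics/w4.png',im[...,::-1]);analyse(C,im,v:=np.array([.5425,-.006,.444]))
E
```

```text
time: 5.03
eef_pos: [0.4786, -0.0174, 0.0522]
eef_rot: [0.034, 0.706, -0.706, -0.034]
wrist_force: [-0.9, -0.5, 0.3]
opening: -0.0003
time: 5.15
eef_pos: [0.4786, -0.0164, 0.0522]
eef_rot: [0.039, 0.706, -0.706, -0.04]
wrist_force: [0.1, -0.4, 0.2]
opening: -0.0
5.15 [ 0.4786 -0.0164  0.0522] [-0.0622  0.018   0.0522] [ 0.1 -0.4  0.2]
-0.1 [-14.6   0.2  26. ] turn -26.1
-0.2 [-10.5   0.2  21. ] turn -20.4
-0.3 [-6.9  0.2 15.6] turn -14.7
-0.4 [-3.8  0.2  9.9] turn -8.9
-0.5 [-1.4  0.2  3.9] turn -3.2
-0.55 [-0.4  0.2  0.9] turn -0.3
-0.6 [ 0.4  0.2 -2.2] turn 2.5
-0.63 [ 0.9  0.2 -4.1] turn 4.2
fin n 1523 wheel(fin) range [-0.704 -0.592 -0.091] ztop 0.06899012164167065
arm n 416 [-0.75  -0.682 -0.593 -0.569 -0.55 ]
shfin n 1071 [ 0.0397 -0.0053  0.07  ] [0.0495 0.0023 0.09  ] [ 0.0418 -0.0021  0.0858]
```

```bash
python3 -m jog '0 0 8 0 0 0 -1; 0 0 16 0 0 0 -1; 0 -40 20 0 0 0 -1; -10 -90 25 0 -8 0 -1; -20 -140 30 0 -16 0 -1'; python3 -m jog '0 0 0 0 0 0 -1;0 0 0 0 0 0 -1;0 0 0 0 0 0 -1'
python3 - <<'E'
from h import *
im,d=get_image('wrist');C=cloud(d,camera_params('wrist'));cv2.imwrite('pics/w5.png',im[...,::-1])
v=fit(C,im,(.5425,-.006),.444,175);analyse(C,im,v)
im,d=get_image('side');C=cloud(d,camera_params('side'));analyse(C,im,np.array([.5446,-.0047,.4403]))
v=np.array([.5425,-.006,.444]); s=sense();M=R.from_quat(s['eef_rot']).as_matrix()
print(s['eef_pos'],tot(v,s['eef_pos']))
for p in ((.05,-.035,.13),(.05,-.035,.072)): print(((tow(v,p)-s['eef_pos'])@M*1e3).round(1),'turn',round(np.degrees(np.arctan2(-M[1,0],-M[0,0])-v[2]),1))
E
```

```text
time: 5.82
eef_pos: [0.495, -0.0495, 0.1936]
eef_rot: [-0.061, 0.705, -0.704, 0.06]
wrist_force: [1.6, -0.9, -0.5]
opening: 0.0
time: 6.2
eef_pos: [0.4939, -0.0485, 0.1903]
eef_rot: [-0.06, 0.705, -0.704, 0.058]
wrist_force: [-0.3, -0.2, -0.4]
opening: 0.0002
marks [[0.5552, -0.096, 0.042, 0.042], [0.48, 0.0628, 0.0413, 0.0418], [0.4988, -0.0853, 0.0424, 0.0414], [0.4516, 0.0125, 0.0396, 0.0417]]
turret [ 0.5429 -0.0044  0.4436] res mm [0.6 0.5 0.1 0.8]
fin n 226 wheel(fin) range [-0.684 -0.615 -0.561] ztop 0.06865875568064223
arm n 128 [-0.724 -0.656 -0.568 -0.544 -0.523]
shfin n 429 [ 0.0393 -0.0064  0.0702] [0.0612 0.0009 0.0899] [ 0.0495 -0.0038  0.0873]
fin n 49 wheel(fin) range [-0.65  -0.559 -0.523] ztop 0.06767803074712542
arm n 57 [-0.626 -0.584 -0.556 -0.527 -0.509]
shfin n 61 [ 0.0367 -0.0093  0.07  ] [0.0582 0.001  0.0891] [ 0.0472 -0.0051  0.0812]
[ 0.49418212 -0.04848508  0.19056695] [-0.06188269 -0.01761056  0.19056695]
[-112.5   60.3  -13.8] turn -15.9
[-112.7  118.3  -13.8] turn -15.9
```

View pics/w5.png

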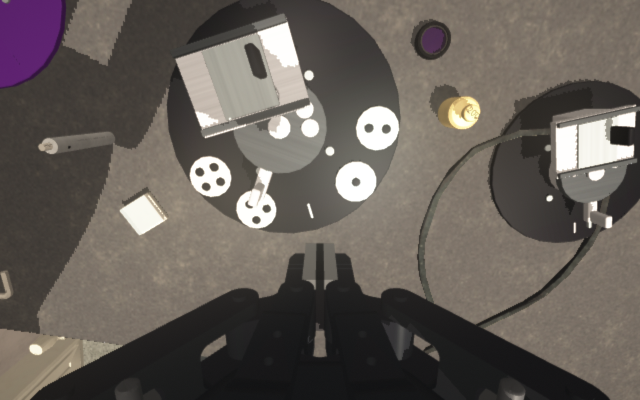

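```bash
python3 -m jog '-30 0 -5 0 -5 0 -1; -70 20 -12 0 -10 0 -1; -112 50 -13 0 -16 0 -1; -112 80 -13 0 -16 0 -1; -112 100 -13 0 -16 0 -1'; python3 -m jog '0 0 0 0 0 0 -1;0 0 0 0 0 0 -1';python3 - <<'E'
from h import *
im,d=get_image('side');C=cloud(d,camera_params('side'));cv2.imwrite('pics/s2.png',cv2.resize(im[150:310,220:400],None,fx=3.5,fy=3.5)[...,::-1])
v=np.array([.543,-.005,.444]); s=sense();M=R.from_quat(s['eef_rot']).as_matrix()
print(s['eef_pos'],tot(v,s['eef_pos']))
for p in ((.05,-.032,.072),(.05,.001,.072)): print(((tow(v,p)-s['eef_pos'])@M*1e3).round(1),'turn',round(np.degrees(np.arctan2(-M[1,0],-M[0,0])-v[2]),1))
E
```

```text
time: 6.92
eef_pos: [0.602, -0.0168, 0.089]
eef_rot: [-0.158, 0.69, -0.689, 0.155]
wrist_force: [-0.7, -0.1, -0.1]
opening: 0.0001
time: 7.18
eef_pos: [0.6041, -0.0175, 0.0934]
eef_rot: [0.156, -0.689, 0.69, -0.157]
wrist_force: [0.9, 0.6, 0.0]
opening: -0.0001
[ 0.60444274 -0.01759009  0.09395704] [ 0.05007716 -0.0377624   0.09395704]
[ 0.1 21.9 -5.8] turn 0.1
[  0.1  21.9 -38.8] turn 0.1
```

View pics/s2.png

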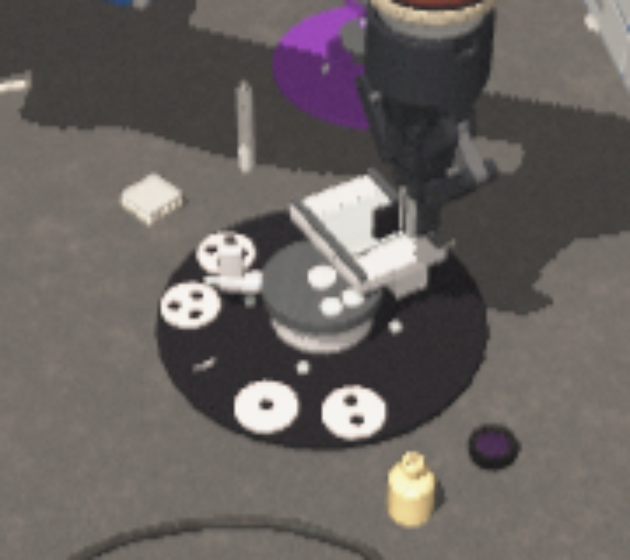

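```bash
python3 -m jog '0 8 0 0 0 0 -1; 0 15 0 0 0 0 -1; 0 20 0 0 0 0 -1; 0 21 0 0 0 0 -1; 0 21 -5 0 0 0 -1'; python3 -m jog '0 0 -4 0 0 0 -1; 0 0 -8 0 0 0 -1; 0 0 -11 0 0 0 -1; 0 0 -14 0 0 0 -1; 0 0 -17 0 0 0 -1';  python3 -m jog '0 0 -3 0 0 0 -1; 0 0 -6 0 0 0 -1; 0 0 -9 0 0 0 -1; 0 0 -11 0 0 0 -1; 0 0 -12 0 0 0 -1';python3 - <<'E'
from h import *
v=np.array([.543,-.005,.444]); s=sense(); print(tot(v,s['eef_pos']).round(4))
im,d=get_image('wrist');C=cloud(d,camera_params('wrist'));analyse(C,im,v)
im,d=get_image('side');C=cloud(d,camera_params('side'));analyse(C,im,np.array([.5446,-.0047,.4403]))
E
```

```text
time: 7.85
eef_pos: [0.6014, -0.0129, 0.0711]
eef_rot: [-0.156, 0.69, -0.69, 0.156]
wrist_force: [-0.2, 0.9, 0.1]
opening: -0.0002
time: 8.48
eef_pos: [0.5942, 0.0024, 0.0713]
eef_rot: [0.156, -0.689, 0.69, -0.157]
wrist_force: [0.0, -1.1, -0.3]
opening: -0.0001
time: 9.1
eef_pos: [0.5889, 0.0135, 0.0713]
eef_rot: [0.156, -0.69, 0.69, -0.157]
wrist_force: [1.4, -0.9, 0.9]
opening: -0.0001
[ 0.0494 -0.003   0.0713]
fin n 0 wheel(fin) range  ztop 
arm n 0 
shfin n 1636 [ 0.0415 -0.017   0.07  ] [0.0621 0.0172 0.092 ] [0.0588 0.0072 0.0864]
fin n 48 wheel(fin) range [-0.657 -0.565 -0.519] ztop 0.06829860291422252
arm n 58 [-0.621 -0.585 -0.549 -0.526 -0.504]
shfin n 79 [ 0.0368 -0.0188  0.0702] [0.0562 0.016  0.092 ] [ 0.0415 -0.0102  0.0836]
```

```bash
python3 -m jog '0 0 -1.5 0 0 0 -1; 0 0 -3 0 0 0 -1; 0 0 -4 0 0 0 -1; 0 0 -4 0 0 0 -1'; python3 -m jog '0 0 -1 0 0 0 -1; 0 0 -1 0 0 0 -1'
```

```text
time: 9.7
eef_pos: [0.5871, 0.0171, 0.0712]
eef_rot: [-0.156, 0.69, -0.69, 0.156]
wrist_force: [0.6, -1.8, 0.9]
opening: -0.0006
time: 9.95
eef_pos: [0.5867, 0.0179, 0.0712]
eef_rot: [0.156, -0.69, 0.69, -0.156]
wrist_force: [1.9, -1.1, 0.3]
opening: -0.0003
```

```bash
python3 -m jog '0 0 -1 0 0 0 -1; 0 0 -1 0 0 0 -1'; python3 -m jog '0 0 -1 0 0 0 -1; 0 0 -1 0 0 0 -1'
python3 - <<'E'
from h import *
v=np.array([.543,-.005,.444]); s=sense(); print(tot(v,s['eef_pos']).round(4))
im,d=get_image('wrist');C=cloud(d,camera_params('wrist'));analyse(C,im,v);cv2.imwrite('pics/w6.png',im[...,::-1])
im,d=get_image('side');C=cloud(d,camera_params('side'));analyse(C,im,np.array([.5446,-.0047,.4403]))
E
```

```text
time: 10.2
eef_pos: [0.5867, 0.0181, 0.0713]
eef_rot: [0.156, -0.689, 0.69, -0.157]
wrist_force: [2.1, -4.6, 0.4]
opening: -0.0001
time: 10.45
eef_pos: [0.5866, 0.0182, 0.0713]
eef_rot: [0.156, -0.689, 0.691, -0.157]
wrist_force: [4.4, -7.5, -1.9]
opening: -0.0003
[0.0493 0.0022 0.0713]
fin n 0 wheel(fin) range  ztop 
arm n 0 
shfin n 1610 [ 0.0415 -0.0119  0.07  ] [0.062  0.0221 0.092 ] [0.059  0.012  0.0864]
fin n 52 wheel(fin) range [-0.647 -0.569 -0.512] ztop 0.06722995872766813
arm n 57 [-0.638 -0.587 -0.547 -0.525 -0.504]
shfin n 69 [ 0.0363 -0.0132  0.0702] [0.0562 0.0197 0.0914] [ 0.0406 -0.004   0.0838]
```

At the end stop: the force rose to about 8.7 N and the finger stopped moving. Now I'll back off, lift and check.

```bash
python3 -m jog '0 0 4 0 0 0 -1; 0 0 10 0 0 0 -1; 0 -30 12 0 0 0 -1; 20 -80 12 0 0 0 -1; 60 -120 12 0 0 0 -1'; python3 -m jog '40 0 30 0 0 0 -1; 60 0 30 0 0 0 -1;60 0 30 0 0 0 -1;60 0 30 0 0 0 -1'
python3 - <<'E'
from h import *
im,d=get_image('wrist');C=cloud(d,camera_params('wrist'));cv2.imwrite('pics/w7.png',im[...,::-1])
v=fit(C,im,(.5425,-.006),.444,175);analyse(C,im,v)
im,d=get_image('side');C=cloud(d,camera_params('side'));analyse(C,im,np.array([.5446,-.0047,.4403]))
print(sense()['wrist_force'])
for n in ('post_75','filter_box_2','lens_ring_a','brass_weight'):
    for r in silhouettes('side',n)[:1]: q=C[r['pixels']&(d>0)];print(n,np.median(q,0).round(3))
E
```

```text
time: 11.18
eef_pos: [0.5372, -0.0169, 0.193]
eef_rot: [-0.156, 0.69, -0.689, 0.157]
wrist_force: [0.1, -0.7, 1.1]
opening: 0.0001
time: 11.68
eef_pos: [0.4961, -0.0696, 0.1912]
eef_rot: [-0.156, 0.69, -0.689, 0.157]
wrist_force: [0.4, 0.4, -0.2]
opening: 0.0004
marks [[0.4795, 0.063, 0.0428, 0.0426], [0.555, -0.0962, 0.043, 0.043], [0.4509, 0.0128, 0.0411, 0.0426], [0.4988, -0.0858, 0.0432, 0.0433]]
turret [ 0.5425 -0.0044  0.4449] res mm [0.7 0.7 1.2 0.6]
fin n 235 wheel(fin) range [-0.685 -0.618 -0.563] ztop 0.06878305243870647
arm n 140 [-0.722 -0.641 -0.568 -0.547 -0.527]
shfin n 512 [0.0396 0.0138 0.0702] [0.0618 0.0212 0.0897] [0.0499 0.0159 0.0868]
fin n 48 wheel(fin) range [-0.638 -0.574 -0.536] ztop 0.06879075714952987
arm n 59 [-0.647 -0.587 -0.56  -0.534 -0.495]
shfin n 59 [0.037  0.0131 0.0706] [0.0606 0.0207 0.0889] [0.0488 0.0155 0.0815]
[-0.28182389 -0.49202593 -0.16101864]
filter_box_2 [0.429 0.124 0.011]
lens_ring_a [ 0.643 -0.131  0.007]
brass_weight [ 0.583 -0.175  0.025]
```

View pics/w7.png

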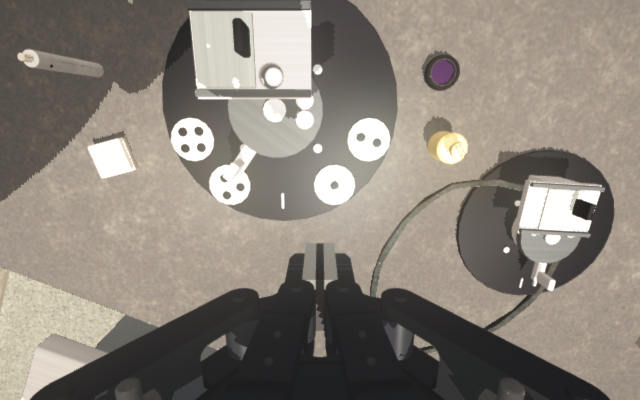

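```bash
python3 -c "
from plant import job
print(job.finish_job())"
```

```text
the job is handed in; nothing more can be done
None
```

I turned the filter wheel to the three-dot mark, then opened the shutter fully, and handed the job in at about 12 s of the 56 s. Handing in reports no verdict.

- **Wheel:** I pushed the tab clockwise with the closed fingertips and it clicked in at the three-dot stop (-0.628). The wrist camera reads -0.62 for the wheel and the side camera about -0.57. Both are within the 6 degree tolerance, and the pictures show the pointer at that plate.
- **Shutter:** I opened it only after the wheel check, pushing until the force rose to about 9 N with no further movement. The fin moved by a measured 20 to 20.5 mm and its centre ended at about y = 17.5 mm on the turret, against 18 mm for fully open. The small difference fits the shutter starting slightly off zero.
- **Loose things:** The filter box and lens ring measured within about 1 mm of their start. The brass weight's reading of (0.583, -0.175) lies inside its starting outline. The network missed the post in the last side view, but the last wrist picture shows it standing where it was.
- **Arm:** It ended clear of everything, with the wrist force near zero.

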